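# Stow the spare descaler and open the safety cap

### The arm

A 7-joint arm with a two-finger parallel gripper is mounted at the origin on the work surface. World frame = base frame: x ahead of the robot, y to its left, z up, the work surface at z = 0. Lengths are in m, angles in degrees, forces in N, time in s.
With the tool pointing down it reaches from about 0.425 to 0.875 m from the base axis. Payload 4.7 kg.
Tool frame: the origin (TCP) lies midway between the tips of the shut fingers; the grasp point (between the pads) lies 19 mm behind it; z points along the fingers, y is the line along which they close (so a half turn about z gives the same grasp; the last joint's range is limited). The gripper opens to 87 mm and grips with 3 to 60 N. Pads are 19 mm wide; open, the fingers measure 117 mm over their backs; the gripper's body (75 mm by 190 mm) begins 51 mm behind the grasp point.
Start: joints at [71.683, 18.392, -4.016, 83.108, 1.295, 78.541, -3.26], TCP at [0.213, -0.614, 0.223] pointing down, gripper open.
Joint ranges: [-163.93, 163.93], [-17.29, 119.83], [-79.2, 71.16], [3.27, 140.29], [-89.18, 269.18], [5.43, 117.66], [-154.24, 154.24]. Speed limits (degrees/s): [147.25, 147.25, 180, 180, 180, 180, 180].

### API

Orientations are given as [roll, pitch, yaw] about the fixed x, y, z axes, in that order (R = Rz(yaw) Ry(pitch) Rx(roll)).
In Python, from cell import env gives the robot as it stands. The module is installed in compiled form; this text tells all that it offers.
- The arm moves only by the tool step_arm, never from a script. Its argument "rows" is a list of rows, each an object with "angular": the turn, a rotation vector about the tool's x, y, z in units of pi rad (1.0 is pi rad), a list of three; "slide": the shift along the tool's x, y, z in units of 500 mm (1.0 is 500 mm), a list of three; "jaw": the opening, from 0 (shut) to 1 (fully open). A call has 1 to 10 rows; each row shifts and turns the commanded pose from where the row before left it, along the tool's axes as they then stand; what a row does not reach is not made up. A row lasts 1/8 s, in which the tool goes at most 62.5 mm and 10.7 degrees, less where a joint would pass 70% of its speed; a pose out of reach is approached as far as the arm can. A call with a number of a shift or a turn outside -1 to 1 is refused whole. A call with a gripper value outside its range is refused whole. The fingers move at their own pace and stop on an object; "newtons" is the grip in N (left out, the last holds). Time passes only in rows, so rows that do not move let the fingers close. It gives the time, the measured TCP pose, the force, the opening and the grip force at its end, in the units of the state.
- env.get_obs(): the state, without advancing time (a new reading comes with each control period).
- env.read_camera(name): name is "scene" or "side" or "wrist"; returns the picture (400x640x3 uint8, red, green, blue); there is no depth.
- env.camera_info(name): a dict with "fx", "fy", "cx", "cy" (pixels), "R" (3x3) and "t" (3): a world point X has camera coordinates R X + t. Camera axes: x right, y down, z forward; pixel columns grow to the right and rows downward; lengths in m; the calibration is good to about 2 mm. A picture is of the moment at which its call begins: read the wrist's pose just before it. camera_info takes no time and is no camera call; for the wrist camera it gives the pose at the moment of the call.
- env.sign_off(): hands the job in; it is judged then, once.
The state is a dict: "time_s": time; "qpos": joint angles; "joint_velocities": joint speeds; "effort": joint torques, N m; "tool_pos": TCP position; "tool_rot": TCP orientation; "force": force on the tool from outside, world axes, zero at the start; "wrist_torque": the same for the moment, N m; "grip_width": finger opening in m; "grasp_force": force on a finger pad.
Only numpy, scipy, OpenCV 4.12 (cv2) and the standard library are available. Lean on these libraries where they do the work, as an engineer would, in place of code of your own. Each camera call takes 0.05 s, during which the arm holds its last target. There are 200 camera calls.

### The job

Get the descaler ready for the coffee maker: first put the spare orange carton into the open drawer and slide the drawer fully shut, then press the red push-and-turn safety cap down on the white bottle, twist it anticlockwise while it is down, and lift it off straight up. Finish still gripping the cap, held still and level about 8 cm above where it sat, over the bottle; do not let go of it. Leave the other things on the worktop where they are.

Things in the scene. Friction and masses are not known exactly. Their poses are not given: they have to be found in the camera images.
- carton: Spare descaler carton, orange with white bands, a rigid box 75 (its x) x 42 (its y) x 50 mm high, about 0.15 kg, standing loose on the worktop. Origin at the centre of its underside, z up.
- supply_drawer (a joint): Opening of the one drawer of the white box (240 x 240 x 100 mm high) that is fixed to the worktop: 0 m = fully shut, 0.16 = wide open; starts 0.12 to 0.15 open. It slides along the box's x axis (opens towards the box's -x, the robot's side), stays where it is left, and needs about 1 to 3 N to push.
- organizer: The white fixed box that holds the drawer, 240 x 240 x 100 mm high. Origin at the centre of its underside; its x axis points away from the robot, into the box; the blue drawer front is 240 wide and 88 mm high (7 to 94 mm above the worktop); the face it closes against is 105 mm to -x of the origin.
- drawer_pull (a point): On the drawer: middle of the outer (robot-side) edge of the steel lip on the drawer front. The lip is 100 mm wide (along the box's y), 8 mm thick, and stands 14 mm out from the blue front; it lies 77 mm above the worktop. Moves with the drawer; push here towards the box's +x to shut. Axes as the box's.
- drawer_space (a point): On the drawer: a point on the tray's floor (17 mm above the worktop), on its middle line, 50 mm behind the inner face of the tray's front wall, uncovered while the drawer is open; a good place to set the carton. Axes as the box's.
- tray_floor (a point): On the drawer: centre of the tray's inner floor, 17 mm above the worktop. The tray's inside is 188 (x) x 198 (y) mm with walls 52 mm high; 75 mm of height is free above the floor when it is shut. Axes as the box's.
- bottle: White descaler bottle with an orange label, 84 mm across and 100 mm high to the shoulder, which narrows to a neck 34 mm across from 124 mm up. It stands in a grey round holder (110 mm across) fixed to the worktop, so it neither turns nor tips. Origin at the centre of the holder's underside; z up; x along the neck's two lugs, which lie hidden in the cap.
- neck_top (a point): Rim of the bottle's neck, on its axis, 165 mm above the worktop.
- cap: Red round ribbed safety cap, 58 mm across, 38 mm high, 0.05 kg, loose, hooked on the neck. Origin at the centre of its lower rim, z up. On and locked, its rim is 140 mm and its top 178 mm above the worktop, and its x axis (white line on its top) agrees with the bottle's x. The bottle's shoulder is 16 mm or more below its rim. Grip it by its sides, at any yaw.
- cap_top (a point): Centre of the cap's top face. To free the cap press it down 6 to 7 mm against its spring (unlocks beyond 4 mm, bottoms at 9 mm) and, keeping it down, turn it anticlockwise seen from above by about 80 degrees (free between about 55 and 120; clockwise is blocked), then lift; its inner hooks leave the neck after about 30 mm of lift.
- cap_mark (a point): Outer end of the white line on the cap's top, 24 mm from the cap's axis along the cap's x. On the bottle's +x side when locked; it moves to the bottle's +y side as the cap is turned anticlockwise.
- cap_spring (a joint): How far the cap's spring (a disc in the neck) is pressed: 0 m = cap on and locked, up to 0.009 when pressed right down, -0.002 when the cap is off. Force 6 N at 0, rising by 0.8 N per mm.
- tea_box: Green tea box with a yellow panel, 70 x 45 x 52 mm, bystander. Origin at the centre of its underside.
- tin: Yellow tin, 68 mm across, 85 high, bystander. Origin at the centre of its underside.
- spice_jar: Spice jar with a black lid, 46 mm across, 85 high, bystander. Origin at the centre of its underside.
- mug: Blue mug, 80 mm across, 90 high, bystander. Origin at the centre of its underside.
- sauce_bottle: Brown sauce bottle, 60 mm across, 180 high, bystander. Origin at the centre of its underside.
- spoon: Spoon, 150 mm long, lying along its x, bystander. Origin under its middle.
Things that resemble listed ones, but are neither listed nor needed, are in the scene too. Of the things like the cap, leave any that is blue or pink; of the rest the larger one is meant.

How it is judged:
By the outcome, as a careful person would: the job done as asked, in the order asked, and still so for the second after the job is handed in, while the arm keeps its last pose, push and grip.
It also fails if it takes over 62 s, if anything falls off the work surface, if the arm or the gripper's body presses on something with over 40 N, if the wrist force passes 120 N, or if a joint passes its speed limit or range.

## Working session

There is one attempt and no reset: what is moved stays moved. The work goes in short steps, Python scripts to look and compute and a tool call to move; the robot and the scene stay as the last step left them, time stands still between calls to the robot, and variables do not carry over. Pictures are saved under pics/ and viewed, at most 10 in all, crops included, and the job is handed in when it is done.

Besides the shell and the picture viewer there is one more tool, called after "Call:" in YAML: its name, and indented under it one key for each argument. step_arm: Moves the arm, as the interface text tells. Shifts and turns lie within -1 to 1; 1 stands for 500 mm of shift or pi rad of turn. Its arguments: {"type":"object","properties":{"rows":{"type":"array"},"newtons":{"type":"number"}},"required":["rows"]}

```bash
mkdir -p pics; python3 - <<'E'
from cell import env
import cv2,numpy as np
for n in("scene","side"):
    im=env.read_camera(n);cv2.imwrite(f"pics/{n}0.png",im[:,:,::-1])
    c=env.camera_info(n);print(n,c["fx"],c["cx"],c["cy"],np.round(-np.array(c["R"]).T@np.array(c["t"]),3))
o=env.get_obs();print(o)
E
```

```text
scene 371.65541545349777 326.8504441395213 200.00322259541707 [1.108 0.382 0.845]
side 368.43409129202263 312.50028936109345 197.2409574188791 [ 0.389 -0.822  0.763]
{'time_s': 0.1, 'qpos': array([71.68233875, 18.43421688, -4.01468813, 83.1658209 ,  1.2960194 ,
       78.53895208, -3.26057094]), 'joint_velocities': array([-0.02340036, -0.18772366,  0.07507878, -0.16206417,  0.02113361,
        0.00840855,  0.04773959]), 'effort': array([ 2.19328622e-04, -4.92570484e+01, -4.05463949e-01, -3.13399386e+01,
       -6.41029654e-02,  3.94587731e-02,  4.10785799e-05]), 'tool_pos': array([ 0.21275246, -0.61370343,  0.22159583]), 'tool_rot': array([-1.79906289e+02,  6.51686926e-03,  1.91260469e+01]), 'force': array([-0.0420477 , -0.54219772, -0.01337335]), 'wrist_torque': array([-0.07538699,  0.00822181, -0.03135426]), 'grasp_force': 0.0, 'grip_width': 0.08698923403296563}
```

View pics/scene0.png

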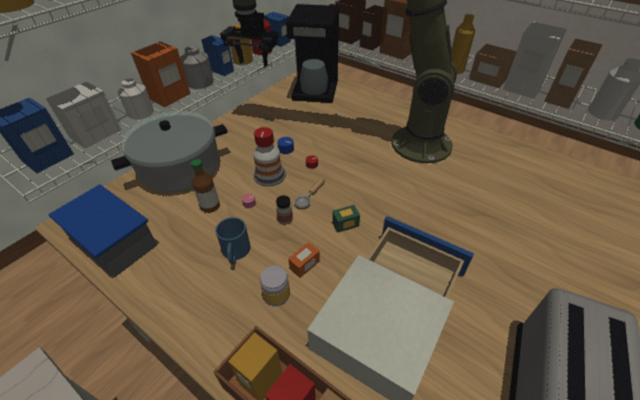

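View pics/side0.png

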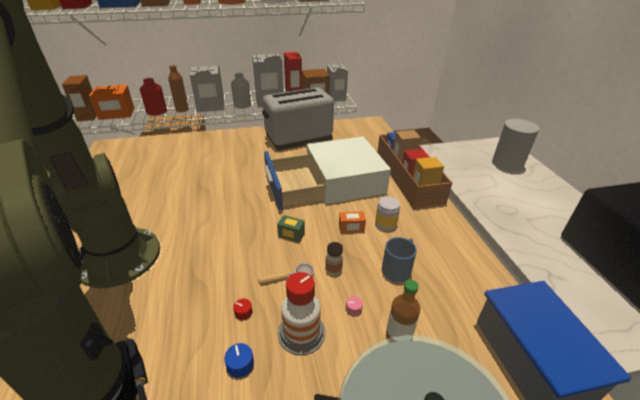

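Scene view: on the white bottle sits a large red cap at (264,136). Cap-like things: blue (286,145), small red (312,161) and pink (249,200), all lying on the worktop. The larger red one on the bottle is meant. The orange carton is at (305,260) in scene and (351,222) in side, the open drawer with its blue front runs (385,220)-(470,265), and the tea box is green at (346,218). I'll confirm this in an enlarged crop while measuring.

```bash
cat > h.py <<'E'
import numpy as np,cv2
from cell import env
def ray(c,p):
    R=np.array(c["R"]);t=np.array(c["t"])
    d=R.T@np.array([(p[0]-c["cx"])/c["fx"],(p[1]-c["cy"])/c["fy"],1.])
    return -R.T@t,d/np.linalg.norm(d)
def plane(c,p,z):
    o,d=ray(c,p);return o+d*(z-o[2])/d[2]
def tri(c1,p1,c2,p2):
    o1,d1=ray(c1,p1);o2,d2=ray(c2,p2)
    s=np.linalg.lstsq(np.c_[d1,-d2],o2-o1,rcond=None)[0]
    a=o1+s[0]*d1;b=o2+s[1]*d2
    return (a+b)/2,np.linalg.norm(a-b)
def proj(c,X):
    q=np.array(c["R"])@np.array(X)+np.array(c["t"]);return np.array([c["fx"]*q[0]/q[2]+c["cx"],c["fy"]*q[1]/q[2]+c["cy"]])
def comps(mask,amin=20):
    n,l,s,ce=cv2.connectedComponentsWithStats(mask.astype(np.uint8))
    return [(s[i],ce[i],l==i) for i in range(1,n) if s[i][4]>=amin]
E
python3 - <<'E'
from h import *
a=cv2.imread("pics/scene0.png");b=cv2.imread("pics/side0.png")
def big(im,x,y,w,h,s):return cv2.resize(im[y:y+h,x:x+w],None,fx=s,fy=s,interpolation=cv2.INTER_CUBIC)
# top: scene cap zone / carton-drawer ; bottom: side
A=big(a,240,120,100,75,4);B=big(a,270,200,210,157.5.__int__(),1.9)
B=cv2.resize(B,(400,300));C=big(b,225,260,100,75,4);D=cv2.resize(big(b,255,140,140,105,2.857),(400,300))
cv2.imwrite("pics/crop1.png",np.vstack([np.hstack([A,B]),np.hstack([C,D])]))
for n,im in(("scene",a),("side",b)):
    hsv=cv2.cvtColor(im,cv2.COLOR_BGR2HSV);H,S,V=cv2.split(hsv)
    for nm,m in(("red",((H<5)|(H>174))&(S>170)&(V>70)),("orange",(H>=6)&(H<14)&(S>190)&(V>80)),("blue",(H>100)&(H<118)&(S>150)&(V>60))):
        for s,c,_ in comps(m): print(n,nm,s,np.round(c,1))
E
```

```text
scene red [264  20   6   7  31] [265.9  23.5]
scene red [255 128  17  11 133] [263.1 132.5]
scene red [306 156  12   8  60] [311.  159.7]
scene red [ 266  364   48   36 1064] [290.4 385.6]
scene blue [266  13  21   8  94] [275.7  16.4]
scene blue [212  37  11   9  63] [217.2  41.4]
scene blue [  0  99  44  28 403] [ 20.9 112.2]
scene blue [278 137  15  10  94] [284.5 142. ]
scene blue [  50  185   97   72 3601] [ 97.5 219.5]
scene blue [386 217  86  40 289] [428.9 236.7]
side red [ 60   0  31   8 198] [73.5  3.3]
side red [285  53  15  13 115] [291.6  57. ]
side red [141  79  25  36 576] [152.5  97.4]
side red [405 149  23  12 159] [415.4 153.7]
side red [287 272  27  25 479] [299.2 284.6]
side red [290 297   9   5  23] [293.7 299.1]
side red [234 299  18  20 249] [242.7 308.9]
side orange [ 89  86  44  33 888] [111.5 100.5]
side orange [340 212  25  10 119] [351.6 217.6]
side orange [289 324  26   7  55] [302.1 327.7]
side orange [286 332  29   8  41] [300.1 336.7]
side blue [ 487  282  144  115 7835] [556.4 340. ]
side blue [225 344  28  33 674] [238.9 360.6]
```

View pics/crop1.png

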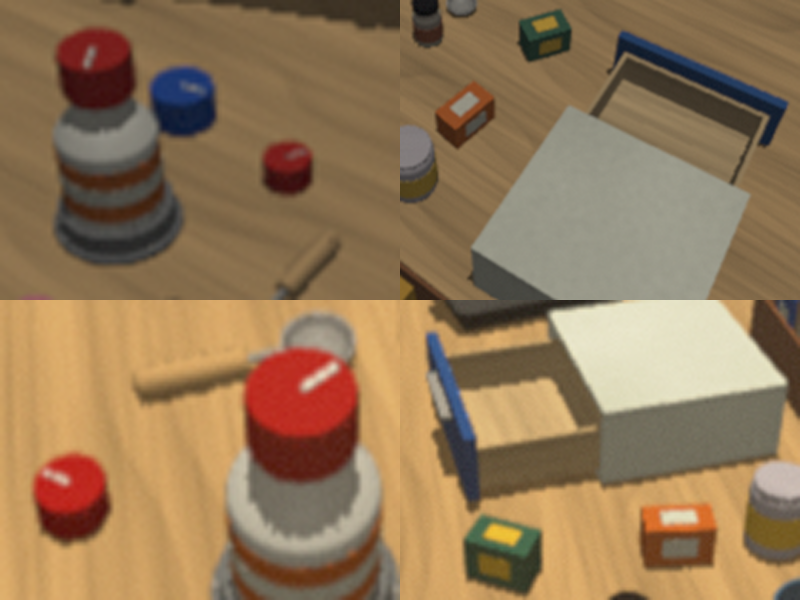

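The crops confirm it. The large red cap is on the bottle with its top centre at scene (264,133) and side (300.5,284), mark end at side (309.5,277). The small red cap lies on the worktop. The carton's and box's top corners are clear in both views.

```bash
python3 - <<'E'
from h import *
a=env.camera_info("scene");b=env.camera_info("side")
A=lambda u,v:(240+u/4,120+v/4)
B=lambda u,v:(270+(u-400)/1.905,200+v/1.911)
C=lambda u,v:(225+u/4,260+(v-300)/4)
D=lambda u,v:(255+(u-400)/2.857,140+(v-300)/2.857)
f=lambda n,p,q:print(n,*[np.round(x,4) for x in tri(a,p,b,q)])
f("cap",A(95,53),C(302,397)); f("mark",A(95,46),C(338,367))
f("small",A(288,155),C(70,477))
# carton: world order via scene: left,top,right,bottom
ps=[B(437,112),B(468,85),B(494,93),B(463,124)]; qs=[D(713,506),D(715,535),D(642,537),D(650,506)]
for p in ps:print("carton scene",np.round(plane(a,p,.05),4))
for q in qs:print("carton side",np.round(plane(b,q,.05),4))
f("carton c",B(465.5,103),D(680,520))
for n,p,q in(("box near-right",B(572,107),D(603,412)),("box near-left",B(748,196),D(549,313)),("box far-right",B(472,248),D(783,381)),
 ("front right top",B(622,34),D(471,440)),("front left top",B(784,103),D(432,335))):f(n,p,q)
E
```

```text
cap [ 0.4633 -0.3388  0.1733] 0.0054
mark [ 0.4776 -0.3308  0.1878] 0.0182
small [ 0.3365 -0.2543  0.0303] 0.0043
carton scene [ 0.7092 -0.0345  0.05  ]
carton scene [ 0.6482 -0.0293  0.05  ]
carton scene [0.6376 0.0087 0.05  ]
carton scene [0.7034 0.0063 0.05  ]
carton side [ 0.7211 -0.005   0.05  ]
carton side [ 0.7086 -0.0504  0.05  ]
carton side [ 0.6339 -0.0388  0.05  ]
carton side [0.6552 0.0081 0.05  ]
carton c [ 0.6775 -0.0152  0.0482] 0.0085
box near-right [0.6273 0.1248 0.0982] 0.0057
box near-left [0.6114 0.3582 0.0982] 0.004
box far-right [0.8492 0.1405 0.1003] 0.0008
front right top [0.4757 0.1112 0.0915] 0.0078
front left top [0.4571 0.3418 0.0937] 0.0074
```

```bash
cat >> h.py <<'E'
from scipy.spatial.transform import Rotation as Ro
def go(p,yaw):
    o=env.get_obs();R=Ro.from_euler("xyz",o["tool_rot"],degrees=True);T=Ro.from_euler("xyz",[180,0,yaw],degrees=True)
    s=R.inv().apply(np.array(p)-o["tool_pos"])/.5;w=(R.inv()*T).as_rotvec()/np.pi
    print("pos",np.round(o["tool_pos"],4),"rot",np.round(o["tool_rot"],2),"t",o["time_s"])
    print("slide",np.round(s,4),"ang",np.round(w,4),"rows>=",max(np.linalg.norm(s)/.125,np.linalg.norm(w)/.0594))
E
python3 -c "
from h import *
go([.40,-.339,.40],0)"
```

```text
pos [ 0.2128 -0.6137  0.2216] rot [-1.7991e+02  1.0000e-02  1.9130e+01] t 0.1
slide [ 0.5338 -0.397  -0.3562] ang [-5.000e-04  1.000e-04  1.063e-01] rows>= 6.0367232147372105
```

Call:
step_arm:
  rows:
    - {"angular": [0,0,0],"slide": [0.067,-0.05,-0.0445],"jaw": 1}
    - {"angular": [0,0,0],"slide": [0.067,-0.05,-0.0445],"jaw": 1}
    - {"angular": [0,0,0],"slide": [0.067,-0.05,-0.0445],"jaw": 1}
    - {"angular": [0,0,0],"slide": [0.067,-0.05,-0.0445],"jaw": 1}
    - {"angular": [0,0,0],"slide": [0.067,-0.05,-0.0445],"jaw": 1}
    - {"angular": [0,0,0],"slide": [0.067,-0.05,-0.0445],"jaw": 1}
    - {"angular": [0,0,0],"slide": [0.067,-0.05,-0.0445],"jaw": 1}
    - {"angular": [0,0,0],"slide": [0.067,-0.05,-0.0445],"jaw": 1}
    - {"angular": [0,0,0.053],"slide": [0,0,0],"jaw": 1}
    - {"angular": [0,0,0.053],"slide": [0,0,0],"jaw": 1}

```text
time_s: 1.35
tool_pos: [0.401, -0.3367, 0.4006]
tool_rot: [180.0, 0.0, -0.2]
force: [0.5, -0.9, -0.7]
grip_width: 0.087
grasp_force: 0.0
```

```bash
python3 - <<'E'
from h import *
c=env.camera_info("wrist");im=env.read_camera("wrist");cv2.imwrite("pics/w1.png",im[:,:,::-1])
import pickle;pickle.dump(c,open("w1.pkl","wb"))
print(np.round(-np.array(c["R"]).T@np.array(c["t"]),3),c["fx"])
for X in([.463,-.339,.178],[.677,-.015,.05]):print(proj(c,X))
go([.60,.0,.42],-6)
E
```

```text
[ 0.475 -0.337  0.563] 343.8884238423712
[323.81082339 112.7917577 ]
[ 69.09708233 -62.02353442]
pos [ 0.4007 -0.337   0.4003] rot [-1.8e+02  3.0e-02 -5.1e-01] t 1.4
slide [ 0.3926 -0.6776 -0.0395] ang [0.     0.0002 0.0305] rows>= 6.27255061230274
```

View pics/w1.png

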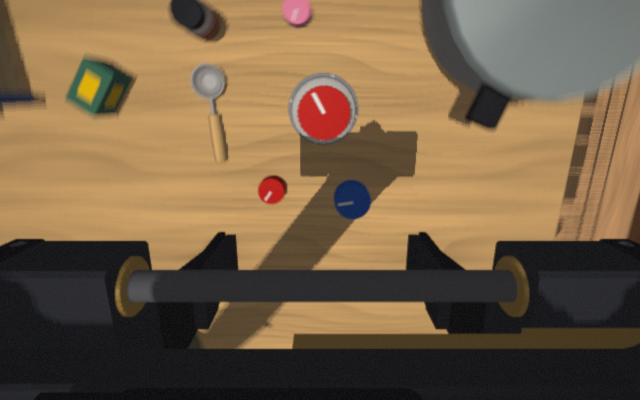

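The wrist view shows the big red cap at (325,112), its white line pointing to (315,94). The blue cap is at (352,199), the small red at (272,190) and the tea box at (100,86). Next is the carton and drawer from above.

```bash
python3 - <<'E'
from h import *
import pickle;c=pickle.load(open("w1.pkl","rb"))
im=cv2.imread("pics/w1.png");H,S,V=cv2.split(cv2.cvtColor(im,cv2.COLOR_BGR2HSV))
r=((H<6)|(H>172))&(S>150)&(V>60)
for s,ce,m in comps(r,200):
    k,_=cv2.findContours(m.astype(np.uint8),cv2.RETR_EXTERNAL,cv2.CHAIN_APPROX_NONE);hull=cv2.convexHull(k[0])
    (x,y),R=cv2.minEnclosingCircle(hull);print(s,ce,(x,y),R,"XY",plane(c,(x,y),.178 if R>20 else .03))
    if R>20:
        f=np.zeros(r.shape,np.uint8);cv2.fillConvexPoly(f,hull,1)
        w=(f>0)&(S<120)&(V>110)
        for s2,c2,m2 in comps(w,8):
            ys,xs=np.nonzero(m2);P=np.array([plane(c,(u,v),.178)[:2] for u,v in zip(xs,ys)])
            d=P-plane(c,(x,y),.178)[:2];vv=np.linalg.svd(P-P.mean(0))[2][0];print("line",s2,P.mean(0),np.degrees(np.arctan2(vv[1],vv[0])),np.abs(d@vv).max())
go([.45,.1,.42],0)
E
```

```text
[ 298   86   52   54 2030] [324.09704433 113.1270936 ] (323.81707763671875, 112.4756088256836) 26.804107666015625 XY [ 0.46333336 -0.33900752  0.178     ]
line [311  92  15  22 127] [ 0.47366513 -0.332724  ] -150.84108240914432 0.024212042229761647
[258 176  28  28 526] [272.07984791 188.99619772] (271.70513916015625, 189.2948760986328) 14.013636589050293 XY [ 0.33997672 -0.25636813  0.03      ]
pos [ 0.4007 -0.337   0.4003] rot [-1.8e+02  3.0e-02 -5.1e-01] t 1.4
slide [ 0.0908 -0.8749 -0.0394] ang [-0.      0.0002 -0.0028] rows>= 7.043847916196447
```

Call:
step_arm:
  rows:
    - {"angular": [0,0,0],"slide": [0.0113,-0.109,-0.005],"jaw": 1}
    - {"angular": [0,0,0],"slide": [0.0113,-0.109,-0.005],"jaw": 1}
    - {"angular": [0,0,0],"slide": [0.0113,-0.109,-0.005],"jaw": 1}
    - {"angular": [0,0,0],"slide": [0.0113,-0.109,-0.005],"jaw": 1}
    - {"angular": [0,0,0],"slide": [0.0113,-0.109,-0.005],"jaw": 1}
    - {"angular": [0,0,0],"slide": [0.0113,-0.109,-0.005],"jaw": 1}
    - {"angular": [0,0,0],"slide": [0.0113,-0.109,-0.005],"jaw": 1}
    - {"angular": [0,0,0],"slide": [0.0113,-0.109,-0.005],"jaw": 1}
    - {"angular": [0,0,0],"slide": [0,0,0],"jaw": 1}

```text
time_s: 2.52
tool_pos: [0.4447, 0.1039, 0.4208]
tool_rot: [-179.9, -0.0, 0.7]
force: [0.4, 0.1, 0.5]
grip_width: 0.0869
grasp_force: 0.0
```

```bash
python3 - <<'E'
from h import *
c=env.camera_info("wrist");im=env.read_camera("wrist");cv2.imwrite("pics/w2.png",im[:,:,::-1])
import pickle;pickle.dump(c,open("w2.pkl","wb"))
go([.677,-.015,.15],-7)
for X in([.677,-.015,.05],[.457,.34,.094],[.476,.11,.094]):print(proj(c,X))
E
```

```text
pos [0.445  0.1006 0.4205] rot [1.7998e+02 1.0000e-02 4.3000e-01] t 2.575
slide [0.4622 0.2345 0.541 ] ang [0.0001 0.     0.0413] rows>= 5.993778297317949
[411.15970957 -17.66549479]
[155.51168201 144.62179744]
[318.0739916  133.01360999]
```

View pics/w2.png

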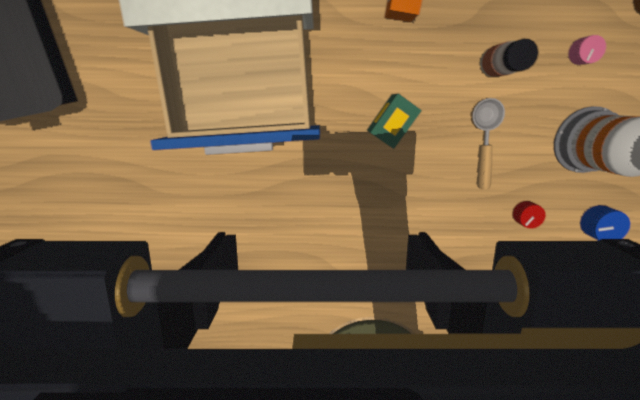

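Call:
step_arm:
  rows:
    - {"angular": [0,0,0],"slide": [0.06,0.045,0.04],"jaw": 1}
    - {"angular": [0,0,0],"slide": [0.06,0.045,0.04],"jaw": 1}
    - {"angular": [0,0,0],"slide": [0.06,0.045,0.04],"jaw": 1}
    - {"angular": [0,0,0],"slide": [0.06,0.045,0.04],"jaw": 1}
    - {"angular": [0,0,0],"slide": [0.06,0.045,0.04],"jaw": 1}
    - {"angular": [0,0,0.041],"slide": [0,0,0.04],"jaw": 1}
    - {"angular": [0,0,0],"slide": [0,0,0],"jaw": 1}

```text
time_s: 3.45
tool_pos: [0.5945, -0.0161, 0.2979]
tool_rot: [180.0, 0.3, -7.4]
force: [-0.2, 0.4, 0.0]
grip_width: 0.0872
grasp_force: 0.0
```

```bash
python3 - <<'E'
from h import *
import pickle
c=pickle.load(open("w2.pkl","rb"))
for n,p,z in(("frontL",(152,143),.094),("frontR",(319,129),.094),("lipL",(205,153),.077),("lipR",(272,149.5),.077),("innL",(171,134),.069),("innR",(306,126),.069),("boxNR",(312,12),.1),("boxNL",(123,25),.1)):print(n,np.round(plane(c,p,z),4))
c=env.camera_info("wrist");im=env.read_camera("wrist");bg=im[:,:,::-1];cv2.imwrite("pics/w3.png",bg);pickle.dump(c,open("w3.pkl","wb"))
H,S,V=cv2.split(cv2.cvtColor(np.ascontiguousarray(bg),cv2.COLOR_BGR2HSV))
# carton = orange, side shading included
m=(H>=5)&(H<14)&(S>190)&(V>90)
for s,ce,mm in comps(m,150):
    k=cv2.findContours(mm.astype(np.uint8),cv2.RETR_EXTERNAL,cv2.CHAIN_APPROX_NONE)[0][0]
    r=cv2.minAreaRect(k);P=np.array([plane(c,q,.05)[:2] for q in cv2.boxPoints(r)])
    print(s,r,"ctr",plane(c,r[0],.05));print(np.round(P,4),[np.round(np.linalg.norm(P[i]-P[i-1]),4) for i in(0,1)],[np.degrees(np.arctan2(*(P[i]-P[i-1])[::-1])) for i in(0,1)])
print(proj(c,[.677,-.015,.05]));go([.677,-.015,.15],-7)
x,y=proj(c,[.677,-.015,.05]).astype(int)
E
```

```text
frontL [0.4592 0.3447 0.094 ]
frontR [0.4815 0.1088 0.094 ]
lipL [0.4434 0.2766 0.077 ]
lipR [0.4498 0.1777 0.077 ]
innL [0.4698 0.3273 0.069 ]
innR [0.4837 0.1281 0.069 ]
boxNR [0.6275 0.119  0.1   ]
boxNL [0.6097 0.3606 0.1   ]
[ 291   58   37   68 1217] ((309.0, 91.5), (67.0, 36.0), 90.0) ctr [ 0.67911673 -0.01239557  0.05      ]
[[ 0.7169  0.0025]
 [ 0.7117 -0.0371]
 [ 0.6394 -0.028 ]
 [ 0.6448  0.0137]] [np.float64(0.0729), np.float64(0.0399)] [np.float64(-8.816298010479153), np.float64(-97.40731680304005)]
[546 206  21  34 182] ((553.17529296875, 221.84751892089844), (9.478375434875488, 36.667518615722656), 32.27564239501953) ctr [ 0.48333456 -0.29671863  0.05      ]
[[ 0.4677 -0.2802]
 [ 0.5066 -0.3025]
 [ 0.4986 -0.3129]
 [ 0.4593 -0.2907]] [np.float64(0.0135), np.float64(0.0448)] [np.float64(51.372009099704066), np.float64(-29.89025645142318)]
[564 209  31  31 265] ((578.9253540039062, 223.93211364746094), (11.637237548828125, 42.37838363647461), 42.273685455322266) ctr [ 0.47627744 -0.32922934  0.05      ]
[[ 0.463  -0.3069]
 [ 0.5011 -0.3396]
 [ 0.4893 -0.3511]
 [ 0.4506 -0.3186]] [np.float64(0.0171), np.float64(0.0502)] [np.float64(43.152115700696875), np.float64(-40.633333390974954)]
[311.52173236  93.11964885]
pos [ 0.595  -0.0151  0.2997] rot [ 1.7996e+02  1.2000e-01 -7.2500e+00] t 3.5
slide [ 0.1633 -0.0212  0.2991] ang [ 0.0002  0.0007 -0.0014] rows>= 2.7313078193279163
```

View pics/w3.png

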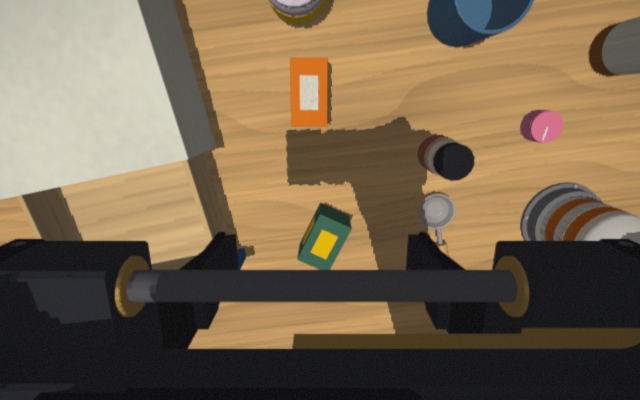

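The wrist view shows the carton's top centred at (309,92), matching 75x42 mm. Its centre is (0.679,-0.012), yaw about -8°. The tea box at (325,237) is clear of it.

```bash
python3 - <<'E'
from h import *
go([.679,-.0124,.10],-8.2)
E
```

```text
pos [ 0.595  -0.0151  0.2997] rot [ 1.7996e+02  1.2000e-01 -7.2500e+00] t 3.5
slide [ 0.1669 -0.0269  0.399 ] ang [0.0002 0.0007 0.0053] rows>= 3.4669288364776145
```

Call:
step_arm:
  rows:
    - {"angular": [0,0,0],"slide": [0.0334,-0.0054,0.08],"jaw": 1}
    - {"angular": [0,0,0],"slide": [0.0334,-0.0054,0.08],"jaw": 1}
    - {"angular": [0,0,0],"slide": [0.0334,-0.0054,0.08],"jaw": 1}
    - {"angular": [0,0,0],"slide": [0.0334,-0.0054,0.08],"jaw": 1}
    - {"angular": [0,0,0.005],"slide": [0.0334,-0.0054,0.08],"jaw": 1}
    - {"angular": [0,0,0],"slide": [0,0,0],"jaw": 1}

```text
time_s: 4.25
tool_pos: [0.6786, -0.0117, 0.098]
tool_rot: [180.0, 0.3, -8.1]
force: [0.3, -1.0, 0.2]
grip_width: 0.087
grasp_force: 0.0
```

```bash
python3 - <<'E'
from h import *
go([.679,-.0124,.016],-8.2)
E
```

```text
pos [ 0.6786 -0.0117  0.098 ] rot [179.96   0.29  -8.12] t 4.25
slide [0.0018 0.0012 0.1639] ang [0.0002 0.0016 0.0004] rows>= 1.3115275753123996
```

Call:
step_arm:
  rows:
    - {"angular": [0,0.0008,0],"slide": [0,0.0004,0.055],"jaw": 1}
    - {"angular": [0,0,0],"slide": [0,0.0004,0.055],"jaw": 1}
    - {"angular": [0,0,0],"slide": [0,0,0.05],"jaw": 1}
    - {"angular": [0,0,0],"slide": [0,0,0],"jaw": 0.6}
    - {"angular": [0,0,0],"slide": [0,0,0],"jaw": 0.45}
    - {"angular": [0,0,0],"slide": [0,0,0],"jaw": 0.35}
    - {"angular": [0,0,0],"slide": [0,0,0],"jaw": 0.35}
    - {"angular": [0,0,0],"slide": [0,0,0],"jaw": 0.35}
  newtons: 15

```text
time_s: 5.25
tool_pos: [0.6804, -0.0114, 0.021]
tool_rot: [180.0, -0.2, -8.2]
force: [-0.3, -1.0, 0.3]
grip_width: 0.0447
grasp_force: 0.0
```

Call:
step_arm:
  rows:
    - {"angular": [0,0,0],"slide": [0,0,0.008],"jaw": 0.5}
    - {"angular": [0,0,0],"slide": [0,0,0],"jaw": 0.2}
    - {"angular": [0,0,0],"slide": [0,0,0],"jaw": 0.2}
    - {"angular": [0,0,0],"slide": [0,0,0],"jaw": 0.2}
  newtons: 15

```text
time_s: 5.75
tool_pos: [0.68, -0.0113, 0.0163]
tool_rot: [-180.0, -0.1, -8.2]
force: [0.3, -1.0, -1.1]
grip_width: 0.0418
grasp_force: 15.0
```

Call:
step_arm:
  rows:
    - {"angular": [0,0,0],"slide": [0,0,-0.05],"jaw": 0.2}
    - {"angular": [0,0,0],"slide": [0,0,-0.08],"jaw": 0.2}
    - {"angular": [0,0,0],"slide": [0,0,-0.08],"jaw": 0.2}
    - {"angular": [0,0,0],"slide": [0,0,-0.08],"jaw": 0.2}
    - {"angular": [0,0,0],"slide": [0,0,-0.08],"jaw": 0.2}
    - {"angular": [0,0,-0.034],"slide": [0,0,0],"jaw": 0.2}
    - {"angular": [0,0,-0.034],"slide": [0,0,0],"jaw": 0.2}

```text
time_s: 6.62
tool_pos: [0.68, -0.0112, 0.2024]
tool_rot: [179.9, -0.2, 4.2]
force: [-0.7, -0.1, -2.4]
grip_width: 0.0422
grasp_force: 15.0
```

```bash
python3 - <<'E'
from h import *
o=env.get_obs();print(o["grip_width"],o["grasp_force"],o["force"])
go([.5275,.2313,.20],4.1)
E
```

```text
0.04217007134034313 14.994636252522469 [-0.73823081 -0.13279662 -2.41306368]
pos [ 0.68   -0.0112  0.2024] rot [179.94  -0.21   4.22] t 6.625
slide [-0.2685 -0.5061  0.0032] ang [ 0.0003 -0.0012  0.0007] rows>= 4.583449205282394
```

Call:
step_arm:
  rows:
    - {"angular": [0,0,0],"slide": [-0.0335,-0.063,0],"jaw": 0.2}
    - {"angular": [0,0,0],"slide": [-0.0335,-0.063,0],"jaw": 0.2}
    - {"angular": [0,0,0],"slide": [-0.0335,-0.063,0],"jaw": 0.2}
    - {"angular": [0,0,0],"slide": [-0.0335,-0.063,0],"jaw": 0.2}
    - {"angular": [0,0,0],"slide": [-0.0335,-0.063,0],"jaw": 0.2}
    - {"angular": [0,0,0],"slide": [-0.0335,-0.063,0],"jaw": 0.2}
    - {"angular": [0,0,0],"slide": [-0.0335,-0.063,0],"jaw": 0.2}
    - {"angular": [0,0,0],"slide": [-0.0335,-0.063,0],"jaw": 0.2}
    - {"angular": [0,0,0],"slide": [0,0,0],"jaw": 0.2}

```text
time_s: 7.75
tool_pos: [0.5261, 0.2346, 0.2016]
tool_rot: [-180.0, -0.2, 4.4]
force: [0.8, 0.9, -1.0]
grip_width: 0.0422
grasp_force: 15.0
```

```bash
python3 - <<'E'
from h import *
import pickle
go([.5275,.2313,.036],4.1)
# check drawer in scene & side views, and triangulate front top corners by blue mask
a=env.camera_info("scene");b=env.camera_info("side")
A=env.read_camera("scene")[:,:,::-1];B=env.read_camera("side")[:,:,::-1]
def big(im,x,y,w,h):return cv2.resize(im[y:y+h,x:x+w],(400,300),interpolation=cv2.INTER_CUBIC)
cv2.imwrite("pics/crop2.png",np.vstack([big(A,370,190,120,90),big(B,250,130,120,90)]))
E
```

```text
pos [0.5261 0.2346 0.2016] rot [-1.7997e+02 -1.5000e-01  4.4000e+00] t 7.75
slide [0.0015 0.0069 0.3312] ang [-0.0002 -0.0008  0.0016] rows>= 2.649883478506243
```

View pics/crop2.png

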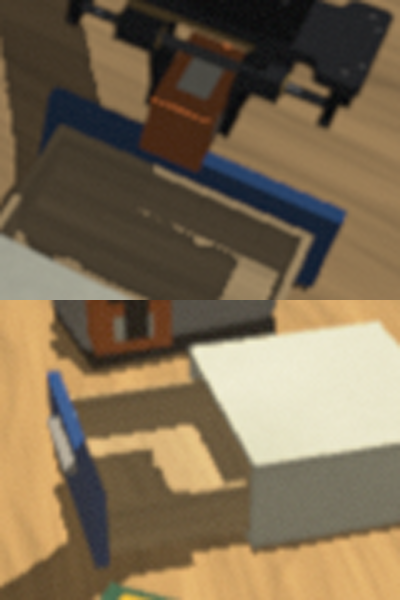

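The crop shows the carton held level above the open tray. The blue front is unmoved and both walls are clear, so I'm lowering it.

Call:
step_arm:
  rows:
    - {"angular": [0,0,0],"slide": [0.001,0.0035,0.07],"jaw": 0.2}
    - {"angular": [0,0,0],"slide": [0,0.0035,0.07],"jaw": 0.2}
    - {"angular": [0,0,0],"slide": [0,0,0.07],"jaw": 0.2}
    - {"angular": [0,0,0],"slide": [0,0,0.06],"jaw": 0.2}
    - {"angular": [0,0,0],"slide": [0,0,0.04],"jaw": 0.2}
    - {"angular": [0,0,0],"slide": [0,0,0.014],"jaw": 0.2}
    - {"angular": [0,0,0],"slide": [0,0,0],"jaw": 0.2}
    - {"angular": [0,0,0],"slide": [0,0,0],"jaw": 0.2}

```text
time_s: 8.85
tool_pos: [0.5305, 0.2276, 0.0402]
tool_rot: [180.0, -0.3, 4.0]
force: [-0.7, 0.9, -0.8]
grip_width: 0.0417
grasp_force: 15.0
```

Call:
step_arm:
  rows:
    - {"angular": [0,0,0],"slide": [0,0,0.006],"jaw": 0.2}
    - {"angular": [0,0,0],"slide": [0,0,0.006],"jaw": 0.2}
    - {"angular": [0,0,0],"slide": [0,0,0.002],"jaw": 0.2}
    - {"angular": [0,0,0],"slide": [0,0,0],"jaw": 0.2}
    - {"angular": [0,0,0],"slide": [0,0,0],"jaw": 0.2}

```text
time_s: 9.48
tool_pos: [0.5297, 0.227, 0.0322]
tool_rot: [180.0, -0.1, 4.0]
force: [-0.4, -1.9, 1.4]
grip_width: 0.042
grasp_force: 15.0
```

Call:
step_arm:
  rows:
    - {"angular": [0,0,0],"slide": [0,0,0],"jaw": 0.55}
    - {"angular": [0,0,0],"slide": [0,0,0],"jaw": 0.7}
    - {"angular": [0,0,0],"slide": [0,0,0],"jaw": 0.85}
    - {"angular": [0,0,0],"slide": [0,0,0],"jaw": 0.85}
    - {"angular": [0,0,0],"slide": [0,0,-0.06],"jaw": 0.85}
    - {"angular": [0,0,0],"slide": [0,0,-0.1],"jaw": 0.85}
    - {"angular": [0,0,0],"slide": [0,0,-0.1],"jaw": 0.85}
    - {"angular": [0,0,0],"slide": [0,0,-0.1],"jaw": 0}
    - {"angular": [0,0,0],"slide": [0,0,0],"jaw": 0}

```text
time_s: 10.6
tool_pos: [0.5314, 0.2288, 0.2166]
tool_rot: [-179.9, -0.6, 4.0]
force: [-0.1, -0.5, -0.2]
grip_width: 0.0611
grasp_force: 0.0
```

```bash
python3 - <<'E'
from h import *
# push start: 45 mm in front of lip, yaw 4
go([.392,.223,.20],4.1)
c=env.camera_info("wrist");im=env.read_camera("wrist")[:,:,::-1]
b=env.camera_info("scene");B=env.read_camera("scene")[:,:,::-1]
cv2.imwrite("pics/crop3.png",cv2.resize(B[190:280,370:490],(480,360),interpolation=cv2.INTER_CUBIC))
H,S,V=cv2.split(cv2.cvtColor(np.ascontiguousarray(B),cv2.COLOR_BGR2HSV))
for s,ce,m in comps((H>=4)&(H<14)&(S>180)&(V>60),15):
    if 370<ce[0]<490: print(s,ce,plane(b,ce,.06))
E
```

```text
pos [0.5314 0.2288 0.2166] rot [-179.93   -0.6     4.01] t 10.6
slide [-0.2792 -0.0078  0.0302] ang [-0.0004 -0.0033 -0.0005] rows>= 2.247534720543394
[411 245  14  14  46] [418.65217391 250.56521739] [0.49476225 0.22609955 0.06      ]
[399 259  19  20 172] [407.83139535 269.01162791] [0.56263382 0.23020629 0.06      ]
```

Call:
step_arm:
  rows:
    - {"angular": [0,-0.0033,0],"slide": [-0.055,-0.0015,0],"jaw": 0}
    - {"angular": [0,0,0],"slide": [-0.055,-0.0015,0],"jaw": 0}
    - {"angular": [0,0,0],"slide": [-0.055,-0.0015,0],"jaw": 0}
    - {"angular": [0,0,0],"slide": [-0.055,-0.0015,0],"jaw": 0}
    - {"angular": [0,0,0],"slide": [-0.05,-0.0015,0],"jaw": 0}
    - {"angular": [0,0,0],"slide": [0,0,0],"jaw": 0}
    - {"angular": [0,0,0],"slide": [0,0,0],"jaw": 0}

```text
time_s: 11.58
tool_pos: [0.3946, 0.221, 0.2122]
tool_rot: [180.0, 0.5, 4.0]
force: [0.2, 0.6, -0.4]
grip_width: 0.0007
grasp_force: 0.0
```

```bash
python3 - <<'E'
from h import *
go([.395,.2235,.060],4.1)
print(env.get_obs()["grip_width"])
c=env.camera_info("wrist");im=env.read_camera("wrist")[:,:,::-1];cv2.imwrite("pics/w4.png",im)
E
```

```text
pos [0.3946 0.221  0.2122] rot [179.96   0.49   3.96] t 11.575
slide [ 0.0037 -0.0052  0.3044] ang [ 0.0002  0.0027 -0.0008] rows>= 2.4357568572635646
0.0006937664746095834
```

View pics/w4.png

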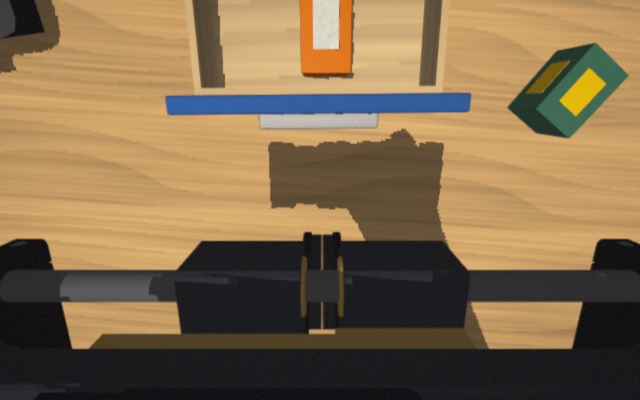

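The carton (326,35) sits squarely in the tray on its middle line. The lip runs (260,121)-(378,121), square to the image and lined up with the shut fingers at (322,240). Next: lower, then push.

Call:
step_arm:
  rows:
    - {"angular": [0,0.0027,0],"slide": [0.001,-0.0025,0.08],"jaw": 0}
    - {"angular": [0,0,0],"slide": [0.001,-0.0025,0.08],"jaw": 0}
    - {"angular": [0,0,0],"slide": [0,0,0.08],"jaw": 0}
    - {"angular": [0,0,0],"slide": [0,0,0.06],"jaw": 0}
    - {"angular": [0,0,0],"slide": [0,0,0],"jaw": 0}
    - {"angular": [0,0,0],"slide": [0.03,0,0],"jaw": 0}
    - {"angular": [0,0,0],"slide": [0.03,0,0],"jaw": 0}
    - {"angular": [0,0,0],"slide": [0.03,0,0],"jaw": 0}
    - {"angular": [0,0,0],"slide": [0,0,0],"jaw": 0}

```text
time_s: 12.75
tool_pos: [0.4413, 0.2275, 0.0636]
tool_rot: [-179.9, -0.1, 3.9]
force: [0.6, -0.0, 0.2]
grip_width: 0.0003
grasp_force: 0.0
```

Call:
step_arm:
  rows:
    - {"angular": [0,0,0],"slide": [0.016,0,0],"jaw": 0}
    - {"angular": [0,0,0],"slide": [0.024,0,0],"jaw": 0}
    - {"angular": [0,0,0],"slide": [0.024,0,0],"jaw": 0}
    - {"angular": [0,0,0],"slide": [0.024,0,0],"jaw": 0}
    - {"angular": [0,0,0],"slide": [0.024,0,0],"jaw": 0}
    - {"angular": [0,0,0],"slide": [0.024,0,0],"jaw": 0}
    - {"angular": [0,0,0],"slide": [0.024,0,0],"jaw": 0}
    - {"angular": [0,0,0],"slide": [0.024,0,0],"jaw": 0}
    - {"angular": [0,0,0],"slide": [0.024,0,0],"jaw": 0}

```text
time_s: 13.88
tool_pos: [0.5442, 0.2344, 0.0628]
tool_rot: [180.0, -0.0, 4.0]
force: [-1.8, 1.4, 0.5]
grip_width: 0.0005
grasp_force: 0.7
```

Call:
step_arm:
  rows:
    - {"angular": [0,0,0],"slide": [0.014,0,0],"jaw": 0}
    - {"angular": [0,0,0],"slide": [0.012,0,0],"jaw": 0}
    - {"angular": [0,0,0],"slide": [0.008,0,0],"jaw": 0}
    - {"angular": [0,0,0],"slide": [0.008,0,0],"jaw": 0}
    - {"angular": [0,0,0],"slide": [0.008,0,0],"jaw": 0}

```text
time_s: 14.5
tool_pos: [0.5685, 0.236, 0.0629]
tool_rot: [179.9, -0.0, 4.0]
force: [-3.1, 0.0, -0.1]
grip_width: 0.0003
grasp_force: 0.6
```

Call:
step_arm:
  rows:
    - {"angular": [0,0,0],"slide": [0.006,0,0],"jaw": 0}
    - {"angular": [0,0,0],"slide": [0.006,0,0],"jaw": 0}
    - {"angular": [0,0,0],"slide": [0.006,0,0],"jaw": 0}

```text
time_s: 14.88
tool_pos: [0.5775, 0.2367, 0.0629]
tool_rot: [180.0, -0.0, 4.0]
force: [-1.6, 0.6, -0.6]
grip_width: 0.0006
grasp_force: 0.5
```

Call:
step_arm:
  rows:
    - {"angular": [0,0,0],"slide": [0.006,0,0],"jaw": 0}
    - {"angular": [0,0,0],"slide": [0.006,0,0],"jaw": 0}

```text
time_s: 15.12
tool_pos: [0.5804, 0.237, 0.0628]
tool_rot: [179.9, 0.3, 4.0]
force: [-11.8, -4.2, 9.0]
grip_width: 0.0007
grasp_force: 6.5
```

```bash
python3 - <<'E'
from h import *
o=env.get_obs();print(o["force"],o["tool_pos"])
A=env.read_camera("scene")[:,:,::-1];B=env.read_camera("side")[:,:,::-1]
def big(im,x,y,w,h):return cv2.resize(im[y:y+h,x:x+w],(480,300),interpolation=cv2.INTER_CUBIC)
cv2.imwrite("pics/crop4.png",np.vstack([big(A,340,210,128,80),big(B,270,120,128,80)]))
E
```

```text
[-11.78747272  -4.22017923   8.97009045] [0.58040986 0.23698139 0.06278931]
```

View pics/crop4.png

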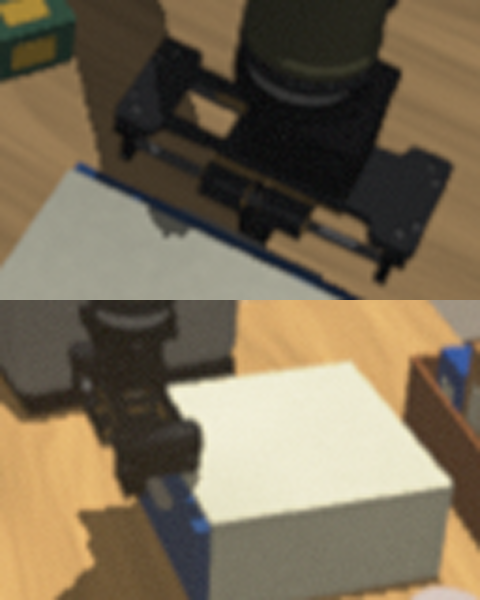

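The drawer front lies flush against the box in both views (12 N stop), so it is shut. Retreating and heading for the cap.

Call:
step_arm:
  rows:
    - {"angular": [0,0,0],"slide": [-0.03,0,0],"jaw": 0}
    - {"angular": [0,0,0],"slide": [-0.06,0,0],"jaw": 0}
    - {"angular": [0,0,0],"slide": [0,0,-0.11],"jaw": 0.5}
    - {"angular": [0,0,0],"slide": [0,0,-0.11],"jaw": 1}
    - {"angular": [0,0,0],"slide": [0,0,-0.11],"jaw": 1}
    - {"angular": [0,0,0],"slide": [0,0,-0.11],"jaw": 1}
    - {"angular": [0,0,0],"slide": [0,0,-0.05],"jaw": 1}

```text
time_s: 16.1
tool_pos: [0.5392, 0.2352, 0.3118]
tool_rot: [-180.0, -0.4, 4.0]
force: [-0.2, -0.3, -0.1]
grip_width: 0.0425
grasp_force: 0.0
```

```bash
python3 - <<'E'
from h import *
a=env.camera_info("scene");b=env.camera_info("side")
print("sauce",tri(a,(197.5,164),b,(411,286)))
print(np.round(env.get_obs()["qpos"],1))
go([.42,-.339,.30],4)
E
```

```text
sauce (array([ 0.68041101, -0.38789541,  0.17381787]), np.float64(0.005060340310347319))
[  17.7   15.1  -53.5   83.    12.3   87.6 -121.2]
pos [0.5392 0.2352 0.3118] rot [-179.97   -0.4     4.01] t 16.1
slide [-0.3183  1.129   0.0208] ang [-0.0001 -0.0022  0.0001] rows>= 9.385406221005697
```

Call:
step_arm:
  rows:
    - {"angular": [0,0,0],"slide": [-0.0318,0.111,0],"jaw": 1}
    - {"angular": [0,0,0],"slide": [-0.0318,0.111,0],"jaw": 1}
    - {"angular": [0,0,0],"slide": [-0.0318,0.111,0],"jaw": 1}
    - {"angular": [0,0,0],"slide": [-0.0318,0.111,0],"jaw": 1}
    - {"angular": [0,0,0],"slide": [-0.0318,0.111,0],"jaw": 1}
    - {"angular": [0,0,0],"slide": [-0.0318,0.111,0],"jaw": 1}
    - {"angular": [0,0,0],"slide": [-0.0318,0.111,0],"jaw": 1}
    - {"angular": [0,0,0],"slide": [-0.0318,0.111,0],"jaw": 1}
    - {"angular": [0,0,0],"slide": [-0.0318,0.111,0],"jaw": 1}
    - {"angular": [0,0,0],"slide": [-0.0318,0.111,0],"jaw": 1}

```text
time_s: 17.35
tool_pos: [0.4181, -0.3322, 0.3085]
tool_rot: [179.8, -0.1, 4.0]
force: [2.0, -0.2, -0.4]
grip_width: 0.0868
grasp_force: 0.0
```

```bash
python3 - <<'E'
from h import *
import pickle
a=env.camera_info("scene");b=env.camera_info("side")
print("knob",tri(a,(165,125),b,(432,396)))
print(np.round(env.get_obs()["qpos"],1))
c=env.camera_info("wrist");im=env.read_camera("wrist")[:,:,::-1];cv2.imwrite("pics/w5.png",im)
w1=pickle.load(open("w1.pkl","rb"))
def cap(im):
    H,S,V=cv2.split(cv2.cvtColor(np.ascontiguousarray(im),cv2.COLOR_BGR2HSV));best=None
    for s,ce,m in comps(((H<6)|(H>172))&(S>150)&(V>60),1200):
        k,_=cv2.findContours(m.astype(np.uint8),cv2.RETR_EXTERNAL,cv2.CHAIN_APPROX_NONE)
        print(s,cv2.minEnclosingCircle(k[0]));best=cv2.minEnclosingCircle(k[0])[0]
    return best
p=cap(im);print(plane(c,p,.178),tri(w1,(323.8,112.5),c,p))
go([.4633,-.339,.21],4)
E
```

```text
knob (array([ 0.6221063 , -0.60128896,  0.18647931]), np.float64(0.0005703481880255402))
[ 59.6   3.6 -25.1  91.1   1.6  85.5 -51.6]
[ 306  106   68   67 2678] ((339.03533935546875, 139.77622985839844), 34.298946380615234)
[ 0.46206994 -0.34393178  0.178     ] (array([ 0.46565258, -0.33998394,  0.22303648]), np.float64(0.0031744597859077054))
pos [ 0.4137 -0.3417  0.3073] rot [1.7963e+02 6.0000e-02 3.3500e+00] t 17.4
slide [ 0.0996 -0.0009  0.1946] ang [ 0.002   0.0003 -0.0036] rows>= 1.748665159616334
```

Call:
step_arm:
  rows:
    - {"angular": [0,0,0],"slide": [0,0,0],"jaw": 1}
    - {"angular": [0,0,0],"slide": [0,0,0],"jaw": 1}
    - {"angular": [0,0,0],"slide": [0,0,0],"jaw": 1}

```text
time_s: 17.77
tool_pos: [0.4193, -0.329, 0.3086]
tool_rot: [179.9, -0.1, 4.2]
force: [0.2, 1.0, 0.5]
grip_width: 0.0868
grasp_force: 0.0
```

```bash
python3 - <<'E'
from h import *
import pickle
c=env.camera_info("wrist");im=env.read_camera("wrist")[:,:,::-1]
w1=pickle.load(open("w1.pkl","rb"))
H,S,V=cv2.split(cv2.cvtColor(np.ascontiguousarray(im),cv2.COLOR_BGR2HSV))
for s,ce,m in comps(((H<6)|(H>172))&(S>150)&(V>60),1200):
    k,_=cv2.findContours(m.astype(np.uint8),cv2.RETR_EXTERNAL,cv2.CHAIN_APPROX_NONE)
    p,r=cv2.minEnclosingCircle(k[0]);print(s,p,r,plane(c,p,.178),tri(w1,(323.8,112.5),c,p))
a=env.camera_info("scene");b=env.camera_info("side")
go([.4633,-.339,.21],4)
E
```

```text
[ 303  105   67   68 3412] (335.5050964355469, 138.40931701660156) 34.24203109741211 [ 0.46416736 -0.33729848  0.178     ] (array([ 0.46242568, -0.33869264,  0.1576798 ]), np.float64(0.0009805272057547211))
pos [ 0.4192 -0.3292  0.3085] rot [ 1.7992e+02 -6.0000e-02  4.1600e+00] t 17.825
slide [0.0863 0.0257 0.1972] ang [ 0.0004 -0.0003  0.0009] rows>= 1.7342265242875967
```

Call:
step_arm:
  rows:
    - {"angular": [0,0,0],"slide": [0.022,0.006,0.049],"jaw": 1}
    - {"angular": [0,0,0],"slide": [0.022,0.006,0.049],"jaw": 1}
    - {"angular": [0,0,0],"slide": [0.022,0.006,0.049],"jaw": 1}
    - {"angular": [0,0,0],"slide": [0.021,0.006,0.049],"jaw": 1}
    - {"angular": [0,0,0],"slide": [0,0,0],"jaw": 1}
    - {"angular": [0,0,0],"slide": [0,0,0],"jaw": 1}

```text
time_s: 18.58
tool_pos: [0.4631, -0.3394, 0.2113]
tool_rot: [179.9, -0.1, 4.0]
force: [0.2, 0.3, 0.2]
grip_width: 0.0868
grasp_force: 0.0
```

```bash
python3 - <<'E'
from h import *
go([.4637,-.3383,.146],4)
E
```

```text
pos [ 0.4631 -0.3394  0.2113] rot [ 1.7991e+02 -8.0000e-02  4.0500e+00] t 18.575
slide [ 0.0012 -0.0023  0.1306] ang [ 0.0005 -0.0004  0.0003] rows>= 1.0448949032634114
```

Call:
step_arm:
  rows:
    - {"angular": [0,0,0],"slide": [0.001,-0.002,0.05],"jaw": 1}
    - {"angular": [0,0,0],"slide": [0,0,0.05],"jaw": 1}
    - {"angular": [0,0,0],"slide": [0,0,0.03],"jaw": 1}
    - {"angular": [0,0,0],"slide": [0,0,0],"jaw": 0.75}
    - {"angular": [0,0,0],"slide": [0,0,0],"jaw": 0.7}
    - {"angular": [0,0,0],"slide": [0,0,0],"jaw": 0.65}
    - {"angular": [0,0,0],"slide": [0,0,0],"jaw": 0.5}
    - {"angular": [0,0,0],"slide": [0,0,0],"jaw": 0.3}
    - {"angular": [0,0,0],"slide": [0,0,0],"jaw": 0.3}
  newtons: 30

```text
time_s: 19.7
tool_pos: [0.4637, -0.3384, 0.1459]
tool_rot: [179.9, -0.1, 4.0]
force: [-1.1, 1.2, 5.1]
grip_width: 0.0569
grasp_force: 30.0
```

Call:
step_arm:
  rows:
    - {"angular": [0,0,0],"slide": [0,0,0],"jaw": 0.3}
    - {"angular": [0,0,0],"slide": [0,0,0.005],"jaw": 0.3}
    - {"angular": [0,0,0],"slide": [0,0,0.005],"jaw": 0.3}
    - {"angular": [0,0,0],"slide": [0,0,0.004],"jaw": 0.3}
    - {"angular": [0,0,0],"slide": [0,0,0],"jaw": 0.3}
    - {"angular": [0,0,0],"slide": [0,0,0],"jaw": 0.3}
  newtons: 40

```text
time_s: 20.45
tool_pos: [0.4637, -0.3385, 0.1398]
tool_rot: [179.9, -0.1, 4.0]
force: [-3.6, 3.0, 10.4]
grip_width: 0.0574
grasp_force: 40.0
```

Call:
step_arm:
  rows:
    - {"angular": [0,0,0],"slide": [0,0,0.001],"jaw": 0.3}
    - {"angular": [0,0,-0.02],"slide": [0,0,0],"jaw": 0.3}
    - {"angular": [0,0,-0.03],"slide": [0,0,0],"jaw": 0.3}
    - {"angular": [0,0,-0.03],"slide": [0,0,0],"jaw": 0.3}
    - {"angular": [0,0,-0.03],"slide": [0,0,0],"jaw": 0.3}
    - {"angular": [0,0,-0.03],"slide": [0,0,0],"jaw": 0.3}
    - {"angular": [0,0,-0.03],"slide": [0,0,0],"jaw": 0.3}
    - {"angular": [0,0,-0.03],"slide": [0,0,0],"jaw": 0.3}

```text
time_s: 21.45
tool_pos: [0.4648, -0.3391, 0.1399]
tool_rot: [179.7, -0.1, 40.2]
force: [-0.2, 1.2, 9.5]
grip_width: 0.0573
grasp_force: 40.0
```

Call:
step_arm:
  rows:
    - {"angular": [0,0,-0.03],"slide": [0,0,0],"jaw": 0.3}
    - {"angular": [0,0,-0.03],"slide": [0,0,0],"jaw": 0.3}
    - {"angular": [0,0,-0.03],"slide": [0,0,0],"jaw": 0.3}
    - {"angular": [0,0,-0.03],"slide": [0,0,0],"jaw": 0.3}
    - {"angular": [0,0,-0.03],"slide": [0,0,0],"jaw": 0.3}
    - {"angular": [0,0,-0.03],"slide": [0,0,0],"jaw": 0.3}
    - {"angular": [0,0,-0.03],"slide": [0,0,0],"jaw": 0.3}
    - {"angular": [0,0,-0.03],"slide": [0,0,0],"jaw": 0.3}
    - {"angular": [0,0,-0.01],"slide": [0,0,0],"jaw": 0.3}
    - {"angular": [0,0,0],"slide": [0,0,0],"jaw": 0.3}

```text
time_s: 22.7
tool_pos: [0.4646, -0.3385, 0.1396]
tool_rot: [179.8, 0.1, 85.0]
force: [-1.0, 2.4, 10.9]
grip_width: 0.0572
grasp_force: 40.0
```

```bash
python3 - <<'E'
from h import *
b=env.read_camera("side")[:,:,::-1];a=env.read_camera("scene")[:,:,::-1]
f=lambda i,x,y:cv2.resize(i[y:y+60,x:x+80],(400,300),interpolation=cv2.INTER_CUBIC)
cv2.imwrite("pics/crop5.png",np.vstack([f(b,260,255),f(a,225,105)]))
print(np.round(env.get_obs()["qpos"],1));go([.4637,-.3385,.14],86)
E
```

```text
[ 64.9  15.7 -36.5  99.3  10.   68.1  20.8]
pos [ 0.4646 -0.3385  0.1396] rot [1.7982e+02 9.0000e-02 8.5040e+01] t 22.8
slide [-0.0002 -0.0018 -0.0007] ang [ 0.001   0.0005 -0.0054] rows>= 0.09199357943507218
```

Call:
step_arm:
  rows:
    - {"angular": [0,0,0],"slide": [0,0,-0.01],"jaw": 0.3}
    - {"angular": [0,0,0],"slide": [0,0,-0.01],"jaw": 0.3}
    - {"angular": [0,0,0],"slide": [0,0,-0.01],"jaw": 0.3}
    - {"angular": [0,0,0],"slide": [0,0,-0.01],"jaw": 0.3}

```text
time_s: 23.3
tool_pos: [0.4625, -0.3386, 0.1572]
tool_rot: [-180.0, 0.0, 85.0]
force: [-0.5, -0.2, -0.6]
grip_width: 0.057
grasp_force: 40.0
```

Call:
step_arm:
  rows:
    - {"angular": [0,0,0],"slide": [0,0,-0.015],"jaw": 0.3}
    - {"angular": [0,0,0],"slide": [0,0,-0.018],"jaw": 0.3}
    - {"angular": [0,0,0],"slide": [0,0,-0.018],"jaw": 0.3}
    - {"angular": [0,0,0],"slide": [0,0,-0.018],"jaw": 0.3}
    - {"angular": [0,0,0],"slide": [0,0,-0.018],"jaw": 0.3}
    - {"angular": [0,0,0],"slide": [0,0,-0.018],"jaw": 0.3}
    - {"angular": [0,0,0],"slide": [0,0,-0.018],"jaw": 0.3}
    - {"angular": [0,0,0],"slide": [0,0,-0.012],"jaw": 0.3}
    - {"angular": [0,0,0],"slide": [0,0,0],"jaw": 0.3}
    - {"angular": [0,0,0],"slide": [0,0,0],"jaw": 0.3}

```text
time_s: 24.55
tool_pos: [0.463, -0.3384, 0.2249]
tool_rot: [180.0, 0.0, 85.0]
force: [0.3, 0.5, -1.0]
grip_width: 0.0572
grasp_force: 40.0
```

```bash
python3 - <<'E'
from h import *
o=env.get_obs();print(o["force"],o["grip_width"],o["grasp_force"]);go([.4637,-.3385,.226],86)
b=env.read_camera("side")[:,:,::-1];a=env.read_camera("scene")[:,:,::-1]
f=lambda i,x,y,w,h:cv2.resize(i[y:y+h,x:x+w],(400,300),interpolation=cv2.INTER_CUBIC)
cv2.imwrite("pics/crop6.png",np.vstack([np.hstack([f(b,240,220,120,90),f(a,225,85,100,75)]),np.hstack([f(b,220,120,240,180),f(a,200,100,280,210)])]))
E
```

```text
[ 0.28324596  0.473056   -1.01654158] 0.0572337673718686 39.99965289323882
pos [ 0.463  -0.3384  0.2249] rot [1.7999e+02 1.0000e-02 8.5000e+01] t 24.55
slide [ 0.      0.0014 -0.0022] ang [ 0.0001  0.0001 -0.0055] rows>= 0.0932991089250868
```

View pics/crop6.png

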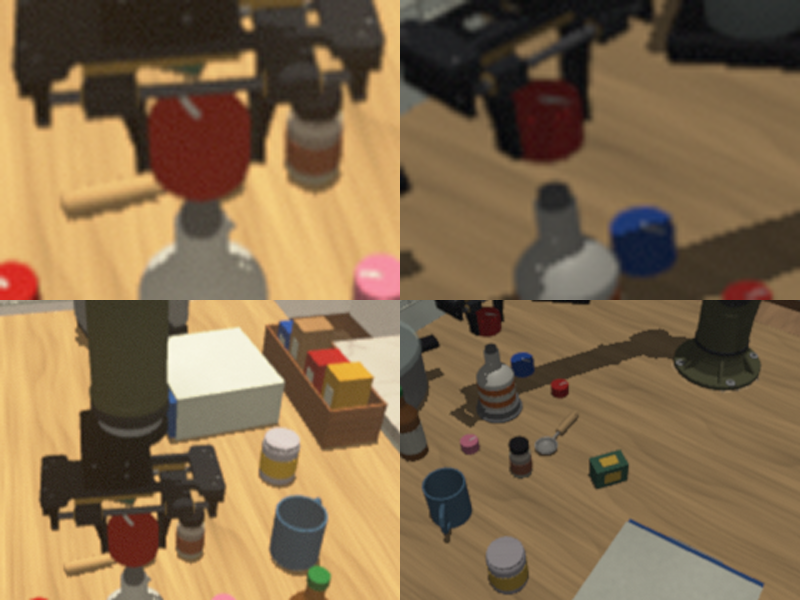

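The cap is held level in the fingers, clear of the bare neck and over the bottle. The drawer is shut and the other things are where they were.

Call:
step_arm:
  rows:
    - {"angular": [0,0,0],"slide": [0,0,-0.002],"jaw": 0.3}
    - {"angular": [0,0,0],"slide": [0,0,0],"jaw": 0.3}
    - {"angular": [0,0,0],"slide": [0,0,0],"jaw": 0.3}
    - {"angular": [0,0,0],"slide": [0,0,0],"jaw": 0.3}

```text
time_s: 25.15
tool_pos: [0.4632, -0.3385, 0.2262]
tool_rot: [180.0, 0.0, 85.0]
force: [-0.2, -0.2, -0.4]
grip_width: 0.0571
grasp_force: 40.0
```

```bash
python3 -c "
from cell import env
print(env.sign_off())"
```

```text
the job is handed in; nothing more can be done
None
```

I put the carton in the drawer and pushed it fully shut, then pressed, twisted and lifted the cap off; the arm is holding it level about 8 cm above its seat, and I handed the job in at 25 s (no verdict came back).

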